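# Shut the blasting cabinet and index the tumbler to the third notch

## Robot

A 6-joint arm with a two-finger parallel gripper is mounted at the origin on the work surface. World frame = base frame: x ahead of the robot, y to its left, z up, the work surface at z = 0. Lengths are in m, angles in rad, forces in N, time in s.
With the tool pointing down it reaches from about 0.325 to 0.925 m from the base axis. Payload 3.1 kg.
Tool frame: the origin (TCP) lies midway between the tips of the shut fingers; the grasp point (between the pads) lies 19 mm behind it (bot.grasp_offset is the distance from the TCP to the grasp point, in m); y points along the fingers, x is the direction in which the jaws open and shut, and the axes are right-handed (so a half turn about y gives the same grasp; the last joint's range is limited). The gripper opens to 85 mm and grips with 20 to 120 N. Pads are 22 mm wide; open, the fingers measure 114 mm over their backs; the gripper's body (76 mm by 85 mm) begins 54 mm behind the grasp point. The pads swing forward as they close: fully open they stand 13 mm farther back than shut.
Start: joints at [1.042, 0.217, 1.613, -0, 1.311, -0.112], TCP at [0.253, 0.572, 0.197] pointing down, gripper open.
Joint ranges: [-2.75, 2.75], [-0.78, 2.1], [0.31, 2.55], [-1.13, 4.27], [0.13, 2.63], [-2.58, 2.58]. Speed limits (rad/s): [2.79, 2.79, 3.14, 3.14, 3.14, 3.14].

## Interface

Orientations are given as a unit quaternion [x, y, z, w].
In Python, from station import bot gives the robot as it stands.
- The arm moves only by the tool play_rows, never from a script. Its argument "rows" is a list that holds one entry, the list of rows, each a list of 7 numbers: the gripper's target within -1 to 1 (shut at 1, half-way at 0, fully open at -1), then the shift along the tool's x, y, z in cm, then the turn, a rotation vector about the tool's x, y, z in rad. In form: [[[fingers, x, y, z, ax, ay, az], ...]]. A call has 1 to 12 rows; each row shifts and turns the commanded pose from where the row before left it, along the tool's axes as they then stand; what a row does not reach is not made up. A row lasts 1/12 s, in which the tool goes at most 41.7 mm and 7.16 degrees, less where a joint would pass 70% of its speed; a pose out of reach is approached as far as the arm can. A call with a gripper value outside its range is refused whole. The fingers move at their own pace and stop on an object; "squeeze" is the grip in N (left out, the last holds). Time passes only in rows, so rows that do not move let the fingers close. It gives the time, the measured TCP pose, the force and the opening at its end, in the units of the state.
- bot.observe(): the state, without advancing time (a new reading comes with each control period).
- bot.read_camera(name): name is "scene" or "top" or "wrist"; returns (picture, depth): 420x560x3 uint8, red, green, blue; 420x560 float32, m along the optical axis (not along the pixel's ray), 0 where there is no reading.
- bot.get_calibration(name): a dict with "vertical_fov" (degrees; the focal length in pixels is half the picture's height over the tangent of half this angle, whatever the lens; pixels are square), "cx", "cy" (the principal point, pixels), "rvec" (rotation vector, rad) and "tvec" (3), from world to camera coordinates, as OpenCV has them. Camera axes: x right, y down, z forward; pixel columns grow to the right and rows downward; lengths in m; the calibration is good to about 2 mm. A picture is of the moment at which its call begins: read the wrist's pose just before it. get_calibration takes no time and is no camera call; for the wrist camera it gives the pose at the moment of the call.
- bot.hand_in(): hands the job in, once; it reports no verdict.
The state is a dict: "t": time; "joint_pos": joint angles; "joint_velocities": joint speeds; "effort": joint torques, N m; "position": TCP position; "ee_rot": TCP orientation; "ft_force": force on the tool from outside, world axes, zero at the start; "moment": the same for the moment, N m; "finger_gap": opening from 0.0 (shut) to 1.0 (fully open).
Only numpy, scipy, OpenCV 4.12 (cv2) and the standard library are available. Lean on these libraries where they do the work, as an engineer would, in place of code of your own. Each camera call takes 0.05 s, during which the arm holds its last target. There are 200 camera calls.

## Task

Push the door of the small green blasting cabinet shut until it seats on its catch. Then turn the black wing knob of the dividing plate on the cabinet roof clockwise (seen from above), counting the clicks, until it sits in the third notch, three clicks on from its home stop (it starts at home or already one click on), without running past it, and finish with the gripper still holding the knob there so that the glass cannot turn under the jet. Leave the tape roll, the tumbler and the grit jar where they are.

Things in the scene. Friction and masses are not known exactly. Their poses are not given: they have to be found in the camera images.
- cabinet: The fixed blasting cabinet, green sheet steel, 260 mm deep (its x) x 300 mm wide (its y), roof 235 mm above the table. Origin at the centre of its underside on the table; its -x side is the open front with the door, its z is up. Yaw and place vary.
- door (a joint): Door hinge angle, rad: 0 = shut (hard stop), grows as the door swings out (0.45 to 1 at the start; stays where it is left). Seen from above it shuts counter-clockwise. From about 0.06 rad on a sprung roller catch resists: about 7 N at the free edge; below 0.03 rad the catch draws the door home to 0.
- door_hinge (a point): Point on the door's vertical hinge axis (mid-thickness), at the height of the door's top edge, 230 mm above the table. Its axes turn with the door: -y points from the hinge to the free edge, -x out of the outer face. The door is 283 mm wide, 18 mm thick, lower edge 22 mm above the table, with a clear window.
- door_push (a point): Point on the outer face of the door's solid top rail (45 mm tall), 220 mm from the hinge axis, 25 mm below the door's top edge: a good place to push. Same axes as door_hinge. The dark bar handle (80 mm) is lower, 55 to 135 mm above the table and stands 35 mm off the face.
- divider (a joint): Angle of the dividing plate and its knob, rad: 0 = home notch (hard stop at -0.05), grows clockwise seen from above. A spring ball seats the plate every 0.3927 rad (16 to the turn): notch 1 at 0.393, 2 at 0.785, 3 at 1.178, 4 at 1.571. Leaving a notch takes about 0.2 N m; past half way it snaps into the next. It starts seated at 0 or in notch 1.
- knob_grip (a point): Centre of the knob's black wing, on the vertical axis at mid-roof, 56 mm above the roof. Wing: 60 mm long (point x), 14 mm thick (point y), 36 mm tall; a yellow line on top runs from the axis to +x. At joint 0, point x = cabinet x, towards the 19 mm tall ball block with a red line. Plate: 102 mm across, red mark at home, top 42 mm below this point.
- tape_roll: Loose roll of tan masking tape lying on the cabinet roof at the back, 84 mm across, 24 mm tall; origin at the centre of its underside. Leave alone.
- tumbler: Loose green glass tumbler standing on the table in front of the cabinet, 72 mm across, 100 mm tall; origin at the centre of its underside. Leave alone.
- grit_jar: Loose white jar with a dark lid standing on the table in front of the cabinet, 76 mm across, 110 mm tall; origin at the centre of its underside. Leave alone.

How it is judged:
On the way, in this order (a step that is already met when the one before it is completed fails the run):
1. the door is shut and seated on its catch (value of joint door below 0.015 rad), for 0.2 s.
2. the dividing plate sits in the third notch with the gripper on the knob (value of joint divider between 1.09 and 1.27 rad and contact force between the fingers and divider above 2 N), for 0.3 s.
At the end, for the whole second after the job is handed in: Door shut on its catch (under 0.015 rad); plate resting in the third notch (1.178 rad +-0.09); the fingers still hold the knob (over 2 N, grasp point within 45 mm of the wing's centre); tape roll, tumbler and jar within 30 mm of where they stood (all of step 2 and value of joint door below 0.015 rad and distance between the grasp point and knob_grip below 0.045 m and distance of each of tape_roll, tumbler, grit_jar from where it was at the start of the episode below 0.03 m); the arm keeps its last pose, push and grip.
It fails at once if the dividing plate is run past the third notch (beyond the ridge to the fourth) (value of joint divider above 1.45 rad).
It fails at once if the knob is turned on while the door is still open (value of joint door above 0.06 rad and value of joint divider above 0.6 rad).
It fails at once if the tape roll, the tumbler or the grit jar is knocked over or pushed away (distance of any of tape_roll, tumbler, grit_jar from where it was at the start of the episode above 0.04 m or angle between any of tumbler, grit_jar's own z axis and vertical above 0.4 rad).
It also fails if it takes over 51 s, if anything falls off the work surface, if the arm or the gripper's body presses on something with over 40 N, if the wrist force passes 120 N, or if a joint passes its speed limit or range.

## Working session

There is one attempt and no reset: what is moved stays moved. The work goes in short steps, Python scripts to look and compute and a tool call to move; the robot and the scene stay as the last step left them, time stands still between calls to the robot, and variables do not carry over. Pictures are saved under pics/ and viewed, about 8 in all and at most 12, crops included, and the job is handed in when it is done.

Besides the shell and the picture viewer there is one more tool, called after "Call:" as name(argument=value, ...), one argument or row to a line, values as JSON. play_rows: Moves the arm, as the interface text tells. Its arguments: {"type":"object","properties":{"rows":{"type":"array"},"squeeze":{"type":"number"}},"required":["rows"]}

```bash
mkdir -p pics
cat > h.py <<'E'
import numpy as np, cv2
from station import bot
from scipy.spatial.transform import Rotation as R
def cam(n):
    c=bot.get_calibration(n); im,d=bot.read_camera(n)
    f=im.shape[0]/2/np.tan(np.radians(c['vertical_fov'])/2)
    Rm=R.from_rotvec(np.ravel(c['rvec'])).as_matrix(); t=np.ravel(c['tvec'])
    return im,d,(f,c['cx'],c['cy'],Rm,t)
def pts(d,k):
    f,cx,cy,Rm,t=k; v,u=np.mgrid[:d.shape[0],:d.shape[1]]
    P=np.stack([(u-cx)/f*d,(v-cy)/f*d,d],-1)
    return (P-t)@Rm
def onz(u,v,z,k):
    f,cx,cy,Rm,t=k; r=Rm.T@np.array([(u-cx)/f,(v-cy)/f,1]); o=-Rm.T@t
    return o+r*(z-o[2])/r[2]
def proj(p,k):
    f,cx,cy,Rm,t=k; q=Rm@np.array(p)+t; return np.array([q[0]/q[2]*f+cx,q[1]/q[2]*f+cy])
def save(n,im): cv2.imwrite('pics/'+n,im[...,::-1])
E
python3 - <<'E'
from h import *
ims=[]
for n in ['scene','top']:
    im,d,k=cam(n); np.savez(n+'.npz',im=im,d=d,f=k[0],cx=k[1],cy=k[2],R=k[3],t=k[4]); save(n+'0.png',im); print(n,-k[3].T@k[4],k[3][2],k[0])
print(bot.observe())
E
```

```text
scene [ 0.74903435 -0.48576048  1.13091327] [-0.17685938  0.42302642 -0.88868971] 409.17363414084696
top [ 0.4166448  -0.03712369  1.35949387] [ 0.12627493 -0.01594147 -0.99186718] 459.30934957881306
{'t': 0.1, 'joint_pos': array([ 1.04177623e+00,  2.17692869e-01,  1.61483369e+00,  7.31185344e-06,
        1.31130517e+00, -1.12232693e-01]), 'joint_velocities': array([ 5.03152102e-04, -1.35574107e-03, -3.29882144e-03,  6.62113474e-05,
        1.43678605e-04, -1.73454204e-04]), 'effort': array([-1.26066399e-03, -3.98071182e+01, -3.04969919e+01, -1.56465603e-04,
        4.26903993e-03, -6.21017211e-07]), 'position': array([0.25258536, 0.57076859, 0.19565882]), 'ee_rot': array([ 0.59297915,  0.38502836, -0.38644592, -0.59227396]), 'ft_force': array([-0.36729083, -0.31134616,  0.08695347]), 'moment': array([-0.01190125,  0.00105489, -0.00583241]), 'finger_gap': 1.0025183485323395}
```

View pics/scene0.png

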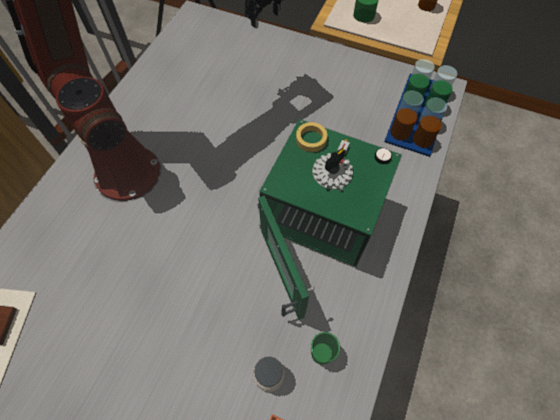

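View pics/top0.png

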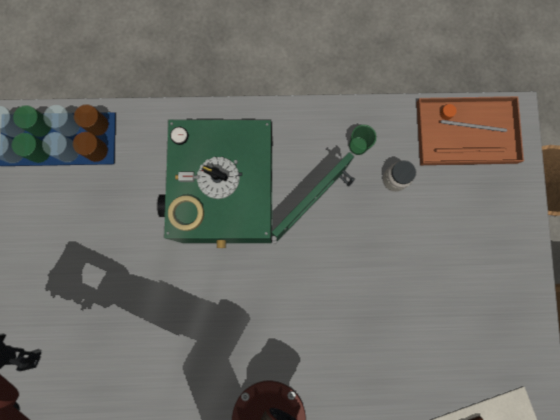

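The top view shows the cabinet with its front to the right (world -y), roof spanning about (165,120)-(272,240), the door from hinge (275,236) to free edge (352,155), knob (218,176), tumbler (361,138) and jar (402,173). Now the measurements.

Run:
```python
from h import *
im,d,k=cam('top'); P=pts(d,k)
z=P[...,2]
m=((abs(z-.235)<.006)&(im[...,1].astype(int)>im[...,0].astype(int)+15)&(P[...,0]>.2)).astype(np.uint8)
n,l,s,c=cv2.connectedComponentsWithStats(m)
for i in np.argsort(-s[1:,4])[:3]+1:
    q=P[l==i]; r=cv2.minAreaRect(q[:,:2].astype(np.float32)*1000); print('comp',s[i],r,q[:,2].mean()); print(cv2.boxPoints(r).round(0).tolist())
# knob wing
w=(z>.265)&(P[...,0]>.3)&(np.hypot(P[...,0]-onz(218,177,.29,k)[0],P[...,1]-onz(218,177,.29,k)[1])<.06)
q=P[w]; print('knob',w.sum(),cv2.minAreaRect(q[:,:2].astype(np.float32)*1000),q[:,2].max())
y=w&(im[...,0]>120)&(im[...,2]<100)
print('yellow',y.sum(),P[y].mean(0) if y.any() else 0)
for u,v,zz in [(361,138,.1),(402,173,.11),(275,236,.23),(352,155,.23)]: print(onz(u,v,zz,k),P[v,u])
a=cv2.resize(im[100:260,130:430],None,fx=2.6,fy=2.6,interpolation=cv2.INTER_CUBIC); save('top1.png',a)
```

```text
comp [ 164  120  190  118 9811] ((644.97607421875, 5.7698822021484375), (469.0098571777344, 298.1180725097656), 88.85008239746094) 0.23539000220119108
[[491.0, -226.0], [789.0, -232.0], [799.0, 237.0], [501.0, 243.0]]
comp [175 202  22  22 367] ((560.9458618164062, 187.4688720703125), (51.364288330078125, 51.85188293457031), 47.162628173828125) 0.2357960827785644
[[524.0, 186.0], [562.0, 151.0], [597.0, 189.0], [559.0, 224.0]]
knob 237 ((645.5, 110.82049560546875), (59.135345458984375, 25.028186798095703), 53.9784049987793) 0.3148265663584986
yellow 10 [0.65381786 0.12662607 0.31023537]
[ 0.78020994 -0.27671172  0.1       ] [ 0.80698045 -0.29435338  0.00725929]
[ 0.67522998 -0.38486521  0.11      ] [ 0.6749252  -0.38445535  0.11147271]
[ 0.4983405  -0.02934397  0.23      ] [ 0.49913352 -0.02926845  0.219036  ]
[ 0.69896939 -0.22735535  0.23      ] [ 0.69902279 -0.22739133  0.22978637]
```

View pics/top1.png

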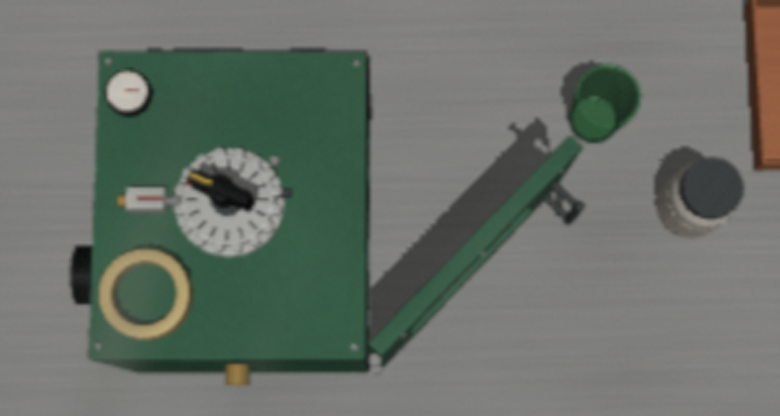

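```bash
cat >> h.py <<'E'
def rows(wps,n=None,p0=None,q0=None):
    """wps: list of (pos, yawturn about world z, nrows) -> tool-frame rows from the measured pose"""
    s=bot.observe(); p=np.array(s['position'] if p0 is None else p0); q=R.from_quat(s['ee_rot'] if q0 is None else q0)
    for pos,dy,N in wps:
        st=(np.array(pos)-p)/N
        for i in range(N):
            tr=q.inv().apply([0,0,dy/N])
            print((q.inv().apply(st)*100).round(2).tolist(),tr.round(3).tolist())
            p=p+st; q=q*R.from_rotvec(tr)
        print('--',p.round(3))
E
python3 - <<'E'
from h import *
im,d,k=cam('top'); P=pts(d,k); z=P[...,2]
g=im[...,1].astype(int)>im[...,0].astype(int)+15
v,u=np.mgrid[:420,:560]
m=(abs(z-.235)<.006)&g&(u<271)&(u>160)
r=cv2.minAreaRect(P[m][:,:2].astype(np.float32)*1000); print(r,cv2.boxPoints(r).round(0).tolist())
md=(abs(z-.23)<.006)&g&(u>276)&(u<360)&(v<240)
q=P[md]; r=cv2.minAreaRect(q[:,:2].astype(np.float32)*1000); print('door',md.sum(),r,cv2.boxPoints(r).round(0).tolist())
s=bot.observe(); print(R.from_quat(s['ee_rot']).as_matrix().round(3))
# red mark line on ball block
rm=(im[...,0].astype(int)-im[...,1]>60)&(u>160)&(u<215)&(v>160)&(v<195); print('red',[onz(a,b,.254,k)[:2].round(3).tolist() for a,b in zip(u[rm],v[rm])])
E
```

```text
((646.9813232421875, 110.49913024902344), (260.878173828125, 297.9607849121094), 88.87831115722656) [[495.0, -17.0], [793.0, -23.0], [798.0, 238.0], [501.0, 244.0]]
door 720 ((604.6827392578125, -126.79906463623047), (17.04957389831543, 277.7394714355469), 44.94793701171875) [[501.0, -35.0], [697.0, -231.0], [709.0, -219.0], [513.0, -22.0]]
[[ 0.405 -0.001 -0.914]
 [ 0.914 -0.001  0.405]
 [-0.001 -1.     0.   ]]
red []
```

Call:
play_rows(
  rows=[
    [[1,0,-2,0,0,0.12,0],[1,0,-2,0,0,0.12,0],[1,0,-2,0,0,0.12,0],[1,0,-2,0,0,0.12,0],[1,0,-2,0,0,0.12,0],[1,0,-2,0,0,0.12,0],[1,0,-2,0,0,0.12,0],[1,0,-2,0,0,0.12,0],[1,0,-2,0,0,0.12,0],[1,0,-2,0,0,0.12,0],[1,0,-1,0,0,0.12,0],[1,0,-1,0,0,0.12,0]],
  ],
)

```text
t: 1.2
position: [0.2531, 0.5717, 0.4184]
ee_rot: [-0.699, 0.103, -0.103, 0.7]
ft_force: [0.8, 0.5, -1.0]
finger_gap: 0.003
```

Call:
play_rows(
  rows=[
    [[1,0,0,0,0,0.12,0],[1,0,0,0,0,0.12,0],[1,0,0,0,0,0.12,0],[1,0,0,0,0,0.12,0],[1,0,0,0,0,0,0]],
  ],
)

```text
t: 1.62
position: [0.2529, 0.5714, 0.4165]
ee_rot: [0.656, -0.265, 0.265, -0.655]
ft_force: [0.5, -0.1, -0.1]
finger_gap: -0.0
```

Call:
play_rows(
  rows=[
    [[1,3.4,0,-1.2,0,0,0],[1,3.4,0,-1.2,0,0,0],[1,3.4,0,-1.2,0,0,0],[1,3.4,0,-1.2,0,0,0],[1,3.4,0,-1.2,0,0,0],[1,3.4,0,-1.2,0,0,0],[1,3.4,0,-1.2,0,0,0],[1,3.4,0,-1.2,0,0,0],[1,3.4,0,-1.2,0,0,0],[1,3.4,0,-1.2,0,0,0],[1,3.4,0,-1.2,0,0,0],[1,3.4,0,-1.2,0,0,0]],
  ],
)

```text
t: 2.62
position: [0.4475, 0.1832, 0.417]
ee_rot: [-0.656, 0.263, -0.263, 0.656]
ft_force: [0.2, 0.5, -0.6]
finger_gap: 0.001
```

Call:
play_rows(
  rows=[
    [[1,3.4,0,-1.2,0,0,0],[1,3.4,0,-1.2,0,0,0],[1,3.4,0,-1.2,0,0,0],[1,3.4,0,-1.2,0,0,0],[1,3.4,0,-1.2,0,0,0],[1,3.4,0,-1.2,0,0,0],[1,3.4,0,-1.2,0,0,0],[1,3.4,0,-1.2,0,0,0],[1,3.4,0,-1.2,0,0,0],[1,3.4,0,-1.2,0,0,0],[1,3.4,0,-1.2,0,0,0],[1,3.4,0,-1.2,0,0,0]],
  ],
)

```text
t: 3.62
position: [0.6419, -0.2035, 0.4166]
ee_rot: [-0.656, 0.263, -0.263, 0.656]
ft_force: [0.7, 0.5, 0.8]
finger_gap: -0.001
```

Run:
```python
from h import *
s=bot.observe(); Rm=R.from_quat(s['ee_rot']).as_matrix(); print(s['t'],s['position'],Rm.round(3),s['joint_pos'],s['ft_force'],s['finger_gap'])
```

```text
3.6167 [ 0.6418944  -0.2034554   0.41655952] [[ 0.723 -0.     0.691]
 [-0.691  0.     0.723]
 [-0.    -1.    -0.   ]] [-4.11127773e-01  2.42471861e-01  1.18327629e+00  8.12496231e-05
  1.71622723e+00  3.51623660e-01] [0.71341505 0.51564697 0.82846334] -0.0006683759793776657
```

Call:
play_rows(
  rows=[
    [[1,0,0,-2,0,0.02,0],[1,0,0,-2,0,0,0],[1,0,3.8,0,0,0,0],[1,0,3.8,0,0,0,0],[1,0,3.8,0,0,0,0],[1,0,3.8,0,0,0,0],[1,0,3.8,0,0,0,0],[1,0,3.7,0,0,0,0],[1,0,0,1,0,0,0],[1,0,0,1,0,0,0],[1,0,0,1,0,0,0],[1,0,0,0,0,0,0]],
  ],
)

```text
t: 4.62
position: [0.639, -0.2081, 0.1945]
ee_rot: [-0.653, 0.267, -0.273, 0.654]
ft_force: [0.1, -0.4, 0.8]
finger_gap: 0.002
```

Run:
```python
from h import *
s=bot.observe(); Rm=R.from_quat(s['ee_rot']).as_matrix(); p=s['position']; h=np.array([.503,-.025,p[2]]); print(p,Rm[:,0],s['ft_force'],(Rm.T@(p-h)))
im,d,k=cam('scene'); save('s2.png',cv2.resize(im[150:390,180:420],None,fx=2.4,fy=2.4))
```

```text
[ 0.63897792 -0.20810398  0.1945496 ] [ 0.70880687 -0.70536886  0.0068986 ] [ 0.05738158 -0.35328833  0.79662695] [ 0.22553793  0.00142133 -0.03387749]
```

View pics/s2.png

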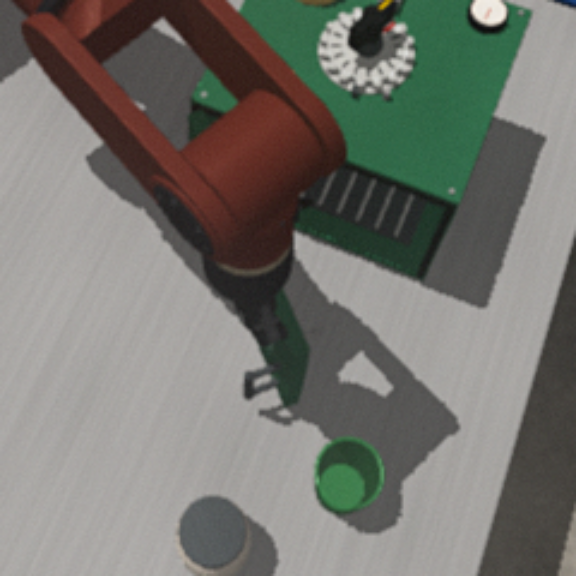

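The view shows the closed fingers beside the door's outer face, above the handle and clear of tumbler (345,475) and jar (215,535). Now push along the arc.

Call:
play_rows(
  rows=[
    [[1,0,0,1.2,0,0,0],[1,0.1,0,1.3,0,-0.06,0],[1,0.1,0,1.3,0,-0.06,0],[1,0.1,0,1.3,0,-0.06,0],[1,0.1,0,1.3,0,-0.06,0],[1,0.1,0,1.3,0,-0.06,0],[1,0.1,0,1.3,0,-0.06,0],[1,0.1,0,1.3,0,-0.06,0],[1,0.1,0,1.3,0,-0.06,0],[1,0.1,0,1.3,0,-0.06,0],[1,0,0,0,0,0,0]],
  ],
)

```text
t: 5.58
position: [0.7132, -0.1039, 0.1925]
ee_rot: [-0.702, 0.084, -0.087, 0.702]
ft_force: [-0.7, -1.1, -0.2]
finger_gap: -0.003
```

Run:
```python
from h import *
s=bot.observe(); Rm=R.from_quat(s['ee_rot']).as_matrix(); p=s['position']; h=np.array([.503,-.025,p[2]]); print(p,Rm[:,0],s['ft_force'],(Rm.T@(p-h)))
Rc=R.from_euler('z',-1.1,degrees=True).as_matrix(); print('closed frame',Rc.T@(p-h))
```

```text
[ 0.71317792 -0.10385967  0.19245429] [ 0.97076571 -0.23999038  0.00430811] [-0.74060184 -1.13969552 -0.17492731] [ 0.22295908  0.00092223 -0.02611521]
closed frame [ 0.2116531  -0.07481026  0.        ]
```

Call:
play_rows(
  rows=[
    [[1,0.1,0,1.2,0,-0.06,0],[1,0.1,0,1.2,0,-0.06,0],[1,0.1,0,1.2,0,-0.06,0],[1,0,0,0.5,0,-0.03,0],[1,0,0,0.5,0,-0.01,0],[1,0,0,0.3,0,0,0],[1,0,0,0,0,0,0]],
  ],
)

```text
t: 6.17
position: [0.7216, -0.0623, 0.1911]
ee_rot: [0.709, -0.009, 0.011, -0.705]
ft_force: [1.9, -5.0, -0.1]
finger_gap: -0.002
```

Call:
play_rows(
  rows=[
    [[1,0,0,0.3,0,0,0],[1,0,0,0.3,0,0,0],[1,0,0,0,0,0,0]],
  ],
)

```text
t: 6.42
position: [0.7212, -0.0531, 0.1906]
ee_rot: [-0.707, 0.01, -0.01, 0.707]
ft_force: [0.0, 1.4, -0.0]
finger_gap: -0.0
```

Call:
play_rows(
  rows=[
    [[1,0,0,0.3,0,0,0],[1,0,0,0.3,0,0,0],[1,0,0,0,0,0,0]],
  ],
)

```text
t: 6.67
position: [0.721, -0.0514, 0.1903]
ee_rot: [0.71, -0.01, 0.01, -0.704]
ft_force: [-0.1, -10.4, 1.1]
finger_gap: 0.005
```

Call:
play_rows(
  rows=[
    [[1,0,0,0.2,0,0,0],[1,0,0,0,0,0,0]],
  ],
)

```text
t: 6.83
position: [0.721, -0.0515, 0.1903]
ee_rot: [0.711, -0.01, 0.01, -0.703]
ft_force: [-1.0, -12.9, -0.4]
finger_gap: 0.0
```

Call:
play_rows(
  rows=[
    [[1,0,0,0.3,0,0,0],[1,0,0,0.2,0,0,0],[1,0,0,0,0,0,0],[1,0,0,0,0,0,0]],
  ],
)

```text
t: 7.17
position: [0.721, -0.0515, 0.1905]
ee_rot: [0.714, -0.011, 0.01, -0.7]
ft_force: [-1.4, -21.4, 0.7]
finger_gap: 0.001
```

Call:
play_rows(
  rows=[
    [[1,0,0,-1.5,0,0,0],[1,0,0,-1.5,0,0,0],[1,0,-4,0,0,0,0],[1,0,-4,0,0,0,0],[1,0,-4,0,0,0,0],[-0.2,0,-4,0,0,0,0],[-0.2,0,-4,0,0,0,0],[-0.2,0,-2,-1,0,0,0],[-0.2,0,0,0,0,0,0],[-0.2,0,0,0,0,0,0]],
  ],
)

```text
t: 8.0
position: [0.7211, -0.0796, 0.4127]
ee_rot: [-0.707, 0.008, -0.011, 0.707]
ft_force: [-0.1, 0.5, -0.7]
finger_gap: 0.599
```

Run:
```python
from h import *
s=bot.observe(); print(s['position'],R.from_quat(s['ee_rot']).as_matrix().round(3),s['finger_gap'],s['joint_pos'])
im,d,k=cam('top'); P=pts(d,k); z=P[...,2]
g=im[...,1].astype(int)>im[...,0].astype(int)+15
v,u=np.mgrid[:420,:560]
md=(abs(z-.23)<.012)&g&(u>262)&(u<360)
for x in (.52,.56,.6,.66,.7,.74,.77):
    q=P[md&(abs(P[...,0]-x)<.008)]; print(x,len(q),q[:,1].min() if len(q) else 0)
save('top2.png',cv2.resize(im[100:260,130:430],None,fx=2.6,fy=2.6,interpolation=cv2.INTER_CUBIC))
```

```text
[ 0.72105566 -0.07960522  0.4126672 ] [[ 1.     0.005  0.026]
 [-0.026  0.     1.   ]
 [ 0.005 -1.     0.   ]] 0.598909147741768 [-2.07106342e-01  3.60553349e-01  1.04372605e+00  1.09386797e-03
  1.73286054e+00 -1.80915173e-01]
0.52 0 0
0.56 0 0
0.6 0 0
0.66 0 0
0.7 0 0
0.74 0 0
0.77 76 -0.03955440636002193
```

View pics/top2.png

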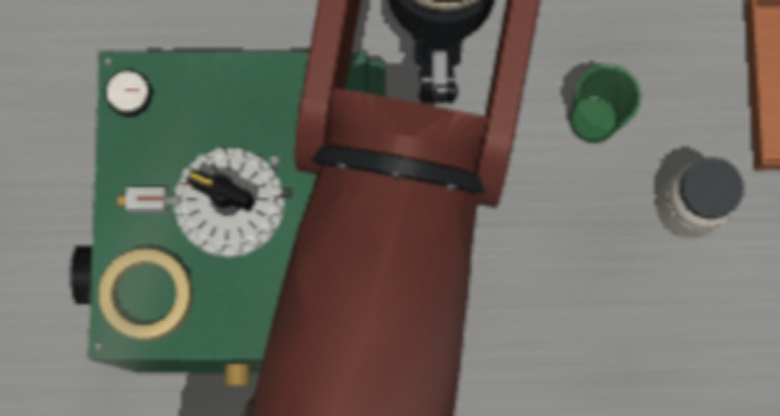

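Door edge sits at y=-0.0395 (shut expected -0.039), hidden mostly by the arm; knob is unchanged, tumbler and jar unmoved. Now to above the knob.

Call:
play_rows(
  rows=[
    [[-0.2,-1.3,0,3.1,0,0,0],[-0.2,-1.3,0,3.1,0,0,0],[-0.2,-1.3,0,3.1,0,0,0],[-0.2,-1.3,0,3.1,0,0,0],[-0.2,-1.3,0,3.1,0,0,0],[-0.2,-1.3,0,3.2,0,0,0],[-0.2,0,0.5,0,0,0.1,0],[-0.2,0,0.5,0,0,0.1,0],[-0.2,0,0.5,0,0,0.1,0],[-0.2,0,0.5,0,0,0.086,0],[-0.2,0,0,0,0,0,0],[-0.2,0,0,0,0,0,0]],
  ],
)

```text
t: 9.05
position: [0.646, 0.1097, 0.3865]
ee_rot: [0.693, -0.146, 0.142, -0.692]
ft_force: [-0.0, 0.2, -0.1]
finger_gap: 0.597
```

Run:
```python
from h import *
s=bot.observe(); Q=R.from_quat(s['ee_rot']).as_matrix(); print(s['position'],np.degrees(np.arctan2(Q[1,0],Q[0,0])),Q[:,1])
im,d,k=cam('wrist'); save('w1.png',im); P=pts(d,k)
m=(d>0)&(P[...,2]>.285)&(P[...,2]<.316)&(np.hypot(P[...,0]-.647,P[...,1]-.1105)<.05)
q=P[m]; r=cv2.minAreaRect(q[:,:2].astype(np.float32)*1000); b=cv2.boxPoints(r); print(m.sum(),r,b.round(1).tolist(),q[:,2].max())
y=(im[...,0]>130)&(im[...,1]>90)&(im[...,2]<90)&(P[...,2]>.28)&(P[...,2]<.32); yp=P[y]
if len(yp):
    l=cv2.fitLine(yp[:,:2].astype(np.float32),cv2.DIST_L2,0,.01,.01).ravel(); print('yellow',len(yp),yp.mean(0),np.degrees(np.arctan2(l[1],l[0])))
print(proj([.647,.1105,.309],k))
```

```text
[0.64602946 0.10971328 0.38647455] -23.449410708071735 [-5.82485018e-03  1.43017576e-04 -9.99983025e-01]
1829 ((645.0029907226562, 111.45181274414062), (59.262210845947266, 25.451828002929688), 79.22172546386719) [[627.0, 84.69999694824219], [652.0, 80.0], [663.0, 138.1999969482422], [638.0, 142.89999389648438]] 0.3123318877704363
yellow 87 [0.652259   0.12766625 0.3106727 ] 66.57321
[278.67964386 202.01565575]
```

View pics/w1.png

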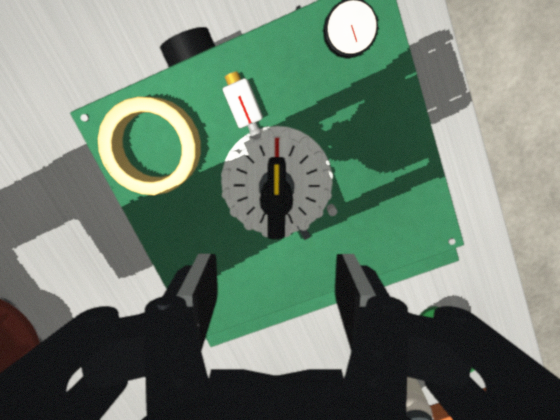

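Wrist view: wing at (277,197) is upright and centred between the jaws (about 210 and 342), red home mark one division from the ball block: the plate is in notch 1 (22.3°). Descend and grip.

Call:
play_rows(
  rows=[
    [[-0.2,0,2,0.1,0,0,0],[-0.2,0,2,0,0,0,0],[-0.2,0,2,0,0,0,0],[-0.2,0,2,0,0,0,0],[-0.2,0,2,0,0,0,0],[-0.2,0,1,0,0,0,0],[-0.2,0,0,0,0,0,0]],
  ],
)

```text
t: 9.68
position: [0.6456, 0.1101, 0.2758]
ee_rot: [0.693, -0.147, 0.142, -0.692]
ft_force: [-0.2, -0.5, 0.1]
finger_gap: 0.6
```

Call:
play_rows(
  rows=[
    [[1,0,0,0,0,0,0],[1,0,0,0,0,0,0],[1,0,0,0,0,0,0],[1,0,0,0,0,0,0],[1,0,0,0,0,0,0],[1,0,0,0,0,0,0],[1,0,0,0,0,0,0],[1,0,0,0,0,0,0]],
  ],
  squeeze=50,
)

```text
t: 10.35
position: [0.6477, 0.1102, 0.28]
ee_rot: [-0.692, 0.145, -0.145, 0.692]
ft_force: [0.2, 0.3, -0.5]
finger_gap: -0.004
```

```bash
cat > st.py <<'E'
from h import *
s=bot.observe(); Q=R.from_quat(s['ee_rot']).as_matrix(); a=np.degrees(np.arctan2(Q[1,0],Q[0,0])); print(s['t'],s['position'],'yaw',a,'divider est',np.radians(88.9-90-a),s['ft_force'],s['moment'],s['finger_gap'])
E
python3 st.py
```

```text
10.35 [0.64771496 0.11021001 0.28004292] yaw -23.604263459241317 divider est 0.3927734931000098 [ 0.16483997  0.33042649 -0.4709996 ] [ 0.00897493  0.08310511 -0.02253908] -0.0036579852126277916
```

```bash
python3 - <<'E'
from h import *
a=cam('wrist')[0]; b,d,k=cam('scene'); print(proj([.647,.11,.29],k)); c=cv2.resize(b[100:240,240:427],(560,420))
cv2.imwrite('pics/w2.png',cv2.resize(np.hstack([a,c])[...,::-1],(800,300)))
E
python3 st.py
```

```text
[334.87120058 159.71254163]
10.45 [0.64765535 0.1102092  0.27990336] yaw -23.60466935399358 divider est 0.39278057729985333 [ 0.04905747 -0.79011382 -0.05753688] [-0.00408291  0.00188292 -0.03378526] -0.0029566325880037198
```

View pics/w2.png

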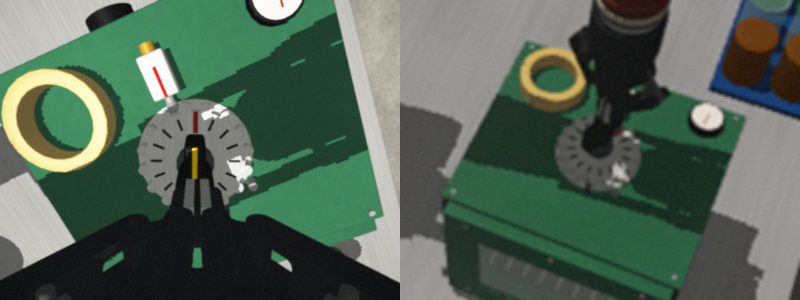

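Run:
```python
from h import *
a,d,k=cam('wrist'); P=pts(d,k); save('w3.png',cv2.resize(a[150:350,170:390],None,fx=2.7,fy=2.7,interpolation=cv2.INTER_CUBIC))
for p in ([.647,.1105,.309],[.6477,.1102,.28],[.647+.012,.1105+.0275,.309],[.647-.012,.1105-.0275,.309]): print((proj(p,k)-[170,150])*2.7)
for v in range(190,330,10): print(v,P[v,262:290:4,2].round(3))
```

```text
[288.04192516 313.7466151 ]
[291.56149679 249.80110197]
[288.14856347 143.99225146]
[287.94565339 466.99878534]
190 [0.28  0.283 0.282 0.281 0.282 0.28  0.25 ]
200 [0.301 0.303 0.302 0.303 0.302 0.301 0.295]
210 [0.31  0.309 0.311 0.312 0.309 0.31  0.309]
220 [0.31  0.309 0.311 0.311 0.31  0.458 0.308]
230 [0.31  0.309 0.311 0.31  0.31  0.31  0.308]
240 [0.31  0.31  0.311 0.311 0.31  0.31  0.309]
250 [0.31  0.31  0.311 0.311 0.31  0.311 0.309]
260 [0.329 0.329 0.329 0.328 0.329 0.329 0.329]
270 [0.337 0.338 0.337 0.337 0.338 0.337 0.338]
280 [0.346 0.346 0.345 0.345 0.346 0.346 0.346]
290 [0.352 0.352 0.352 0.352 0.353 0.353 0.353]
300 [0.36  0.361 0.352 0.352 0.352 0.36  0.36 ]
310 [0.366 0.366 0.359 0.353 0.352 0.361 0.365]
320 [0.371 0.369 0.361 0.352 0.352 0.362 0.371]
```

View pics/w3.png

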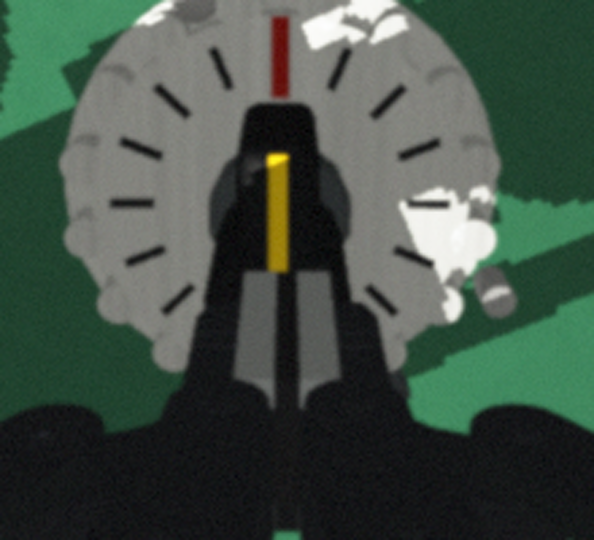

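Run:
```python
from h import *
s=bot.observe(); Q=R.from_quat(s['ee_rot']).as_matrix()
a,d,k=cam('wrist'); P=pts(d,k); T=(P-s['position'])@Q*1000
print('cam in tool',(-k[3].T@k[4]-s['position'])@Q)
for v in (225,240,250,256,262,270,285,300,320):
    print(v); 
    for u in range(244,308,4): print((u,*T[v,u].round(0).astype(int),int(a[v,u].mean())),end=' ')
    print()
```

```text
cam in tool [-0.00112012 -0.17773471  0.0714829 ]
225
(244, np.int64(-21), np.int64(30), np.int64(0), 124) (248, np.int64(-17), np.int64(18), np.int64(4), 53) (252, np.int64(-15), np.int64(18), np.int64(4), 42) (256, np.int64(-13), np.int64(18), np.int64(4), 32) (260, np.int64(-8), np.int64(-30), np.int64(20), 16) (264, np.int64(-6), np.int64(-30), np.int64(20), 18) (268, np.int64(-5), np.int64(-30), np.int64(20), 35) (272, np.int64(-3), np.int64(-32), np.int64(21), 99) (276, np.int64(-1), np.int64(-30), np.int64(20), 62) (280, np.int64(1), np.int64(-30), np.int64(20), 18) (284, np.int64(3), np.int64(-28), np.int64(20), 15) (288, np.int64(5), np.int64(2), np.int64(9), 15) (292, np.int64(8), np.int64(17), np.int64(4), 43) (296, np.int64(11), np.int64(18), np.int64(4), 42) (300, np.int64(14), np.int64(30), np.int64(-1), 102) (304, np.int64(16), np.int64(30), np.int64(-1), 123) 
240
(244, np.int64(-21), np.int64(29), np.int64(-10), 126) (248, np.int64(-19), np.int64(29), np.int64(-10), 108) (252, np.int64(-13), np.int64(-16), np.int64(8), 17) (256, np.int64(-11), np.int64(-21), np.int64
[... 5849 characters left out ...]
90), np.int64(13), 23) (256, np.int64(-7), np.int64(-91), np.int64(13), 21) (260, np.int64(-6), np.int64(-92), np.int64(14), 10) (264, np.int64(-4), np.int64(-91), np.int64(13), 20) (268, np.int64(-4), np.int64(-82), np.int64(7), 21) (272, np.int64(-2), np.int64(-73), np.int64(1), 23) (276, np.int64(-1), np.int64(-72), np.int64(0), 23) (280, np.int64(0), np.int64(-72), np.int64(1), 23) (284, np.int64(1), np.int64(-87), np.int64(10), 21) (288, np.int64(2), np.int64(-90), np.int64(13), 24) (292, np.int64(3), np.int64(-91), np.int64(13), 19) (296, np.int64(5), np.int64(-91), np.int64(13), 20) (300, np.int64(6), np.int64(-91), np.int64(13), 20) (304, np.int64(7), np.int64(-91), np.int64(13), 22)
```

The picture shows dark finger flanks either side of the wing, but finger_gap reads about 0 instead of the roughly 0.16 a 14 mm wing should give. A small turn will settle it: a real grip must meet the detent's moment.

Call:
play_rows(
  rows=[
    [[1,0,0,0,0,0.06,0],[1,0,0,0,0,0.06,0],[1,0,0,0,0,0,0],[1,0,0,0,0,0,0]],
  ],
)

```text
t: 10.88
position: [0.6477, 0.1102, 0.2799]
ee_rot: [0.682, -0.185, 0.185, -0.682]
ft_force: [0.4, 0.5, -0.1]
finger_gap: 0.002
```

```bash
python3 st.py
python3 - <<'E'
from h import *
im,d,k=cam('wrist'); P=pts(d,k)
y=(im[...,0]>110)&(im[...,1]>80)&(im[...,2]<80)&(P[...,2]>.28)&(P[...,2]<.32); yp=P[y]
l=cv2.fitLine(yp[:,:2].astype(np.float32),cv2.DIST_L2,0,.01,.01).ravel(); print('yellow',len(yp),yp.mean(0),np.degrees(np.arctan2(l[1],l[0])))
E
```

```text
10.8833 [0.64766837 0.11021649 0.27985381] yaw -30.39614694790964 divider est 0.511314222389111 [ 0.41454869  0.45333904 -0.05072326] [ 0.06015442 -0.00366786  0.05997936] 0.001669357551135347
yellow 288 [0.65285182 0.12868646 0.31053941] 66.1919
```

The knob didn't turn (yellow line still 66.2°) while the tool turned 6.8° with almost no moment, so gap ≈ 0 was right and the fingers aren't on the wing. Lift and measure where the fingertips really are.

Call:
play_rows(
  rows=[
    [[1,0,-2,0,0,-0.06,0],[1,0,-2,0,0,-0.06,0],[1,0,-2,0,0,0,0],[1,0,-2,0,0,0,0],[1,0,0,0,0,0,0],[1,0,0,0,0,0,0]],
  ],
)

```text
t: 11.43
position: [0.6485, 0.1103, 0.3616]
ee_rot: [-0.692, 0.143, -0.146, 0.693]
ft_force: [0.2, 0.4, -0.6]
finger_gap: 0.001
```

```bash
python3 st.py
python3 - <<'E'
from h import *
s=bot.observe(); Q=R.from_quat(s['ee_rot']).as_matrix()
a,d,k=cam('wrist'); P=pts(d,k); T=(P-s['position'])@Q*1000
m=(abs(T[...,0])<30)&(abs(T[...,2])<30)&(T[...,1]<12)&(d>0)
for y in range(-80,12,8):
    q=T[m&(T[...,1]>=y)&(T[...,1]<y+8)]
    if len(q): print(y,len(q),q.min(0).round(),q.max(0).round())
for p in ([0,0,0],[0,-.019,0],[0,-.03,0]): print(proj(s['position']+Q@np.array(p),k))
save('w4.png',a)
E
```

```text
11.4333 [0.64846283 0.11028605 0.361597  ] yaw -23.567626232836517 divider est 0.39213405287044745 [ 0.20110899  0.44088653 -0.59862187] [0.01721275 0.02942068 0.04897683] 0.0005547493223223483
-80 1246 [-29. -80. -10.] [ 24. -72.  15.]
-72 598 [-15. -72. -10.] [ 12. -64.  13.]
-64 726 [-15. -64.   7.] [ 12. -56.  13.]
-56 631 [-15. -56.   7.] [ 12. -48.  13.]
-48 439 [-15. -48.   8.] [ 12. -40.  13.]
-40 18 [ -8. -40.  12.] [  4. -38.  12.]
[277.86183202 242.46302773]
[278.06798469 257.09159553]
[278.20860968 267.07032815]
```

View pics/w4.png

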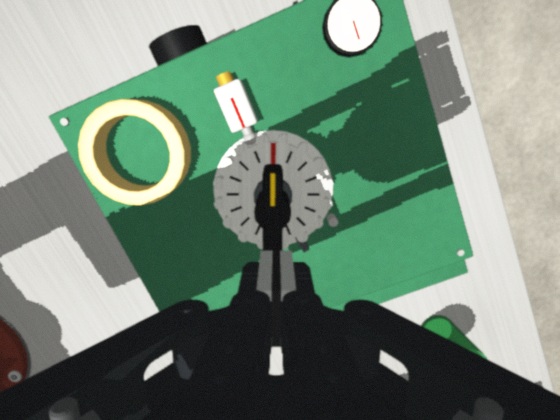

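The fingertips really end about 38 mm above the reported TCP (finger depth ends at tool y ≈ -40 mm, tips at row 250), while knob and roof heights agree with the cameras. So the first descent closed on top of the wing. I'll go lower, to a reported TCP z of about 0.245, watching force.

Call:
play_rows(
  rows=[
    [[-0.2,0,0,0,0,0,0],[-0.2,0,0,0,0,0,0],[-0.2,0,0,0,0,0,0],[-0.2,0,0,0,0,0,0],[-0.2,0,2,0,0,0,0],[-0.2,0,2,0,0,0,0],[-0.2,0,2,0,0,0,0],[-0.2,0,2,0,0,0,0],[-0.2,0,1,0,0,0,0],[-0.2,0,1,0,0,0,0],[-0.2,0,0,0,0,0,0]],
  ],
)

```text
t: 12.4
position: [0.6464, 0.1101, 0.2571]
ee_rot: [0.693, -0.146, 0.143, -0.692]
ft_force: [-0.9, -0.2, -0.5]
finger_gap: 0.598
```

Call:
play_rows(
  rows=[
    [[-0.2,0,0.8,0,0,0,0],[-0.2,0,0.8,0,0,0,0],[-0.2,0,0,0,0,0,0]],
  ],
)

```text
t: 12.65
position: [0.6472, 0.1102, 0.2427]
ee_rot: [0.692, -0.145, 0.144, -0.692]
ft_force: [-0.9, -0.2, -1.2]
finger_gap: 0.601
```

Call:
play_rows(
  rows=[
    [[1,0,0,0,0,0,0],[1,0,0,0,0,0,0],[1,0,0,0,0,0,0],[1,0,0,0,0,0,0],[1,0,0,0,0,0,0],[1,0,0,0,0,0,0],[1,0,0,0,0,0,0]],
  ],
  squeeze=50,
)

```text
t: 13.23
position: [0.6462, 0.1111, 0.2449]
ee_rot: [-0.692, 0.146, -0.143, 0.692]
ft_force: [-5.6, 1.5, 2.8]
finger_gap: 0.156
```

Gap 0.156 (about 13 mm): the wing is now held. First click.

Call:
play_rows(
  rows=[
    [[1,0,0,0,0,0.065,0],[1,0,0,0,0,0.065,0],[1,0,0,0,0,0.065,0],[1,0,0,0,0,0.065,0],[1,0,0,0,0,0.065,0],[1,0,0,0,0,0.068,0],[1,0,0,0,0,0,0],[1,0,0,0,0,0,0]],
  ],
)

```text
t: 13.9
position: [0.6469, 0.1106, 0.2449]
ee_rot: [-0.651, 0.277, -0.276, 0.651]
ft_force: [-4.6, 0.8, 3.2]
finger_gap: 0.151
```

```bash
cat > yl.py <<'E'
from h import *
im,d,k=cam('wrist'); P=pts(d,k)
y=(im[...,0]>110)&(im[...,1]>80)&(im[...,2]<80)&(P[...,2]>.295)&(P[...,2]<.32)&(np.hypot(P[...,0]-.647,P[...,1]-.1105)<.04); yp=P[y]
l=cv2.fitLine(yp[:,:2].astype(np.float32),cv2.DIST_L2,0,.01,.01).ravel(); m=yp.mean(0); a=np.degrees(np.arctan2(m[1]-.1105,m[0]-.647)); b=np.degrees(np.arctan2(l[1],l[0])); print('yellow',len(yp),m,'from axis',np.radians(88.9-a),'fit',np.radians(88.9-b))
E
python3 st.py; python3 yl.py
```

```text
13.9 [0.64688845 0.11063458 0.244923  ] yaw -46.02805801014605 divider est 0.7841425388040606 [-4.62530598  0.76953616  3.2275268 ] [ 0.14991966  0.82729493 -0.11986568] 0.15129641180686149
yellow 524 [0.65839732 0.12363736 0.31051618] from axis 0.6953963948307483 fit 0.7820281
```

Notch 2 (0.78 by both tool yaw and yellow line). Second click to notch 3.

Call:
play_rows(
  rows=[
    [[1,0,0,0,0,0.065,0],[1,0,0,0,0,0.065,0],[1,0,0,0,0,0.065,0],[1,0,0,0,0,0.065,0],[1,0,0,0,0,0.065,0],[1,0,0,0,0,0.068,0],[1,0,0,0,0,0,0],[1,0,0,0,0,0,0],[1,0,0,0,0,0,0],[1,0,0,0,0,0,0],[1,0,0,0,0,0,0],[1,0,0,0,0,0,0]],
  ],
)

```text
t: 14.95
position: [0.6473, 0.1101, 0.2449]
ee_rot: [0.585, -0.398, 0.398, -0.584]
ft_force: [-6.4, -0.3, 4.4]
finger_gap: 0.158
```

```bash
python3 st.py; python3 yl.py
python3 - <<'E'
from h import *
im,d,k=cam('top'); P=pts(d,k); z=P[...,2]
g=im[...,1].astype(int)>im[...,0].astype(int)+15
md=(z>.20)&(z<.245)&g
for x in (.53,.58,.66,.7,.74,.775):
    q=P[md&(abs(P[...,0]-x)<.006)&(P[...,1]<.05)&(P[...,1]>-.1)]; print(x,len(q),q[:,1].min() if len(q) else 0)
w=cam('wrist')[0]
cv2.imwrite('pics/end.png',cv2.resize(np.hstack([w[60:340,100:460],im[90:270,150:430][:,:,:].repeat(1,0) if 0 else cv2.resize(im[90:270,150:430],(436,280))])[...,::-1],(796,280)))
E
```

```text
14.95 [0.64729095 0.11005388 0.24494782] yaw -68.48748223834579 divider est 1.1761334396883323 [-6.37448438 -0.26415059  4.36657326] [-0.03174256  0.79026104 -0.12182591] 0.1576421562285586
yellow 534 [0.66214819 0.11762295 0.31050374] from axis 1.1120582356164208 fit 1.17367
0.53 166 -0.03490607960315604
0.58 167 -0.03344447458967142
0.66 163 -0.03742847505654732
0.7 171 -0.03821151079067319
0.74 163 -0.0389598574924886
0.775 158 -0.03960417028992027
```

View pics/end.png

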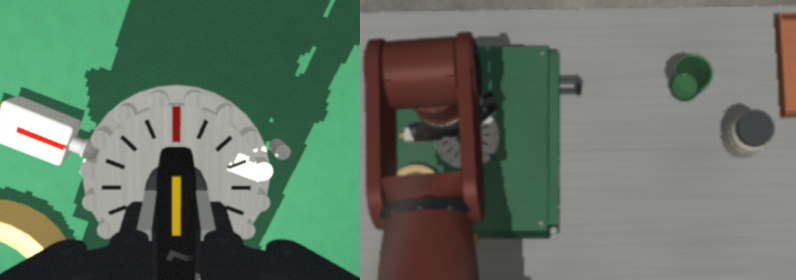

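The last picture shows the red mark (176,125) three divisions on from the ball (82,148), with the fingers on the wing. The door's outer edge is straight and parallel to the cabinet front, and the tumbler and jar are in place. Handing in.

```bash
python3 -c "
from station import bot
print(bot.hand_in())"
```

```text
the job is handed in; nothing more can be done
None
```

I shut the door, turned the wing knob two clicks from notch 1, where it started, to notch 3, and handed in at about 15 s with the gripper still holding the knob. The hand-in reports no verdict.

**Last checks:**
- **Divider:** 1.176 rad by tool yaw and 1.174 rad by the yellow line; notch 3 is at 1.178. The red mark sits three divisions on from the ball. A rougher estimate from the knob axis to the yellow patch read 1.11. It read just as low at notch 2, so I took it as bias.
- **Grip:** finger gap 0.158, which fits the 14 mm wing, at a 50 N squeeze. I couldn't read the contact force directly; the wrist showed a side load of about 6 N.
- **Door:** it seated against its hard stop with a 21 N push, and its edge was within about 0.01 rad of parallel to the cabinet front.
- **Loose items:** the tumbler and jar look unmoved in the final top view. The tape roll is partly hidden by the arm there, and I compared all three only by eye.

**What went wrong:**
- **First grasp missed:** the fingers closed on top of the wing (gap 0), and a small test turn left the knob still.
- **Height mismatch:** the wrist camera put the real fingertips about 38 mm above the reported TCP, so I regrasped lower.
- **Unsettled effect:** I did not explain that disagreement. The grasp point is about 27 mm from the wing's centre by the reported pose and about 11 mm by the camera; both are inside the 45 mm limit.

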